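# Fit the impeller of a seawater pump onto its cross-shaped drive

## Task

Fit the large impeller with the hexagonal nose onto the drive shaft of the open pump: lower it onto the shaft without dropping it, and turn it under light pressure until it falls fully home on the shaft's cross; never force it down. Then swing the keeper arm all the way across over the nose and let go, leaving the other things on the table where they are.

Things in the scene. Friction and masses are not known exactly. Their poses are not given: they have to be found in the camera images.
- impeller: the impeller to fit: black plastic, 210 to 370 g: a puck 76 mm across, 18 mm high, with six low vanes up to 28 mm and a hexagonal nose in the middle. Origin: centre of the underside, z up. The underside has a cross-shaped recess 14 mm deep: slots 15 mm wide, 48 mm long, along the body's x and y, so it fits every 90 degrees; above it a 12 mm bore ends 42 mm up. Stands upright, any yaw.
- nose (a point): centre of the flat top of the impeller's hexagonal nose, on its axis, 70 mm above the underside; axes as the impeller's. The nose is 28 mm across flats, with flats facing the impeller's +x and every 60 degrees round; grip it by two opposite flats, 36 to 70 mm above the underside
- pump: the pump, fixed, standing on its finned motor, its round grey casing open upward. Origin: on the table under the shaft's axis, z up; outlet pipe towards its +x, keeper post at its -y. The casing is a bowl 140 mm across inside, 156 mm outside, rim 128 mm above the table. The steel drive shaft in its middle carries a cross and a centring pin
- cross_top (a point): on the shaft's axis, at the top of its cross, 122 mm above the table; axes as the pump's. Two bars 44 mm long, 12 mm wide, at any angle, which no reading tells; stiff to turn (0.4 N m). Spring-loaded: starts down at 4 N, then 1.2 N/mm, solid after 8 mm. An impeller out of line rests with its underside here; within about 4 degrees of line it drops 14 mm (the cross springs up into it)
- pin_tip (a point): tip of the centring pin on the shaft's axis, 148 mm above the table: 10 mm in diameter, straight for 20 mm above the cross, then tapered; it enters the impeller's bore first, with 1 mm of play all round
- seat (a point): the point on the shaft's axis, 108 mm above the table, where the centre of the impeller's underside lies when it is fully home; axes as the pump's
- keeper (a joint): angle of the keeper arm: 0 parked, grows clockwise seen from above, 1.745 at its stop, across the impeller's nose. It stays where left (0.06 N m of friction). A flat steel bar 20 mm wide, 8 mm thick, reaching 104 mm from its hinge, underside 183 mm above the table: 5 mm over the nose of an impeller that is home, too low to pass over one that is not
- keeper_peg (a point): the top of the keeper's upright black peg, 14 mm in diameter, standing 34 mm above the bar (top 225 mm above the table), 50 mm from the hinge; the peg can be pinched or pushed
- keeper_hinge (a point): the keeper's upright hinge axis, 95 mm from the shaft's axis towards the pump's -y, at the bar's mid height (187 mm above the table); axes as the pump's. At joint angle q the arm points, in these axes, 190 degrees minus q from +x towards +y: parked at 190 degrees, at the stop at 90 degrees (+y, over the shaft)
- oyster_a: an oyster, 72 mm across and 22 mm high; origin under its centre; leave alone
- oyster_b: another such oyster; leave alone
- oyster_c: another such oyster; leave alone
- old_impeller: the old small impeller, 52 mm across and 30 mm high with a round nose, not to be used; origin under its centre; leave alone
- jar: a closed jar, 64 mm across and 85 mm high; origin under its centre; leave alone
- wrench: a spanner 170 mm long, lying flat; leave alone
- beaker: a clear plastic cup, 70 mm across and 85 mm high; origin under its centre; leave alone
Not all that is in view belongs to the job. Leave any blue or red look-alike of the impeller alone.

How it is judged:
On the way, in this order (a step that is already met when the one before it is completed fails the run):
1. the impeller has been picked up, clear of the table (height (world z) of impeller above 0.05 m and contact force between the fingers and impeller above 0.5 N), for 0.2 s.
2. the impeller is fully home on the shaft, the keeper not yet across (z of impeller in the frame of seat between -0.004 and 0.003 m and horizontal distance between impeller and seat below 0.004 m and angle between impeller's own z axis and vertical below 0.06 rad and value of joint keeper below 0.8 rad), for 0.2 s.
At the end, for the whole second after the job is handed in: The impeller is at rest fully home on the shaft (underside within 3 mm of the home height, within 4 mm of the axis, upright within 0.06 rad), and the keeper arm is across its nose (joint above 1.6 rad, the stop being at 1.745); all released (z of impeller in the frame of seat between -0.004 and 0.003 m and horizontal distance between impeller and seat below 0.004 m and angle between impeller's own z axis and vertical below 0.06 rad and value of joint keeper above 1.6 rad and linear speed of impeller below 0.02 m/s); the robot touches nothing.
It fails at once if the impeller is forced against the pump with more than 25 N (contact force between impeller and pump above 25 N).
It fails at once if the impeller is dropped onto the shaft (faster than 0.35 m/s within 40 mm of home) (horizontal distance between impeller and seat below 0.02 m and z of impeller in the frame of seat below 0.04 m and linear speed of impeller above 0.35 m/s).
It fails at once if one of the other things on the table is moved by more than 30 mm (distance of any of oyster_a, oyster_b, oyster_c, old_impeller, jar, wrench, beaker from where it was at the start of the episode above 0.03 m).
It also fails if it takes over 72 s, if anything falls off the work surface, if the arm or the gripper's body presses on something with over 40 N, if the wrist force passes 120 N, or if a joint passes its speed limit or range.

## Robot

A 6-joint arm with a two-finger parallel gripper is mounted at the origin on the work surface. World frame = base frame: x ahead of the robot, y to its left, z up, the work surface at z = 0. Lengths are in m, angles in rad, forces in N, time in s.
With the tool pointing down it reaches from about 0.375 to 0.975 m from the base axis. Payload 3.8 kg.
Tool frame: the origin (TCP) lies on the centre line of the jaws, within the pads' length; the fingertips stand 14 mm ahead of it and the grasp point (between the pads) lies 5 mm behind it; z points along the fingers, y is the line along which they close (so a half turn about z gives the same grasp; the last joint's range is limited). The gripper opens to 85 mm and grips with 20 to 120 N. Pads are 22 mm wide; open, the fingers measure 114 mm over their backs; the gripper's body (76 mm by 85 mm) begins 54 mm behind the grasp point. The pads swing forward as they close: fully open they stand 13 mm farther back than shut.
Start: joints at [-1.229, 0.264, 1.604, -0, 1.274, -0.037], TCP at [0.25, -0.627, 0.245] pointing down, gripper open.
Joint ranges: [-2.63, 2.63], [-0.94, 2.18], [0.31, 2.57], [-1.31, 4.45], [0, 2.66], [-2.55, 2.55]. Speed limits (rad/s): [2.57, 2.57, 3.14, 3.14, 3.14, 3.14].

## Interface

Orientations are given as a rotation vector (axis times angle).
In Python, from workcell import bot, eyes, spot_in gives the robot as it stands.
- The arm moves only by the tool carry_out, never from a script. Its argument "series" is text: rows parted by semicolons, each of 4 numbers parted by spaces: the shift along the world's x, y, z in m, then the turn about the world's z in degrees. In form: tx ty tz roll; .... A call has 1 to 20 rows; each row shifts and turns the commanded pose from where the row before left it; what a row does not reach is not made up. A row lasts 1/8 s, in which the tool goes at most 62.5 mm and 10.7 degrees, less where a joint would pass 70% of its speed; a pose out of reach is approached as far as the arm can. A call is refused whole if a number of a shift passes 0.0625 or a number of a turn 10.7, either way. A call with a gripper value outside its range is refused whole. "jaw" is the gripper command: -1 is shut, 1 is fully open, values between are in proportion, set as the call begins (left out, the last holds). The fingers move at their own pace and stop on an object; "grip_force" is the grip in N (left out, the last holds). Time passes only in rows, so rows that do not move let the fingers close. It gives the time, the measured TCP pose, the force, the opening and the grip force at its end, in the units of the state.
- bot.read_state(): the state, without advancing time (a new reading comes with each control period).
- eyes.read_camera(name): name is "scene" or "side" or "wrist"; returns (picture, depth): 384x512x3 uint8, blue, green, red; 384x512 float32, m along the optical axis (not along the pixel's ray), 0 where there is no reading.
- eyes.get_calibration(name): a dict with "K" (3x3 intrinsics, pixels), "position" and "rotation" of the camera in the world; the wrist camera has in their place "T_tool_cam" (4x4, takes a point from camera to tool coordinates, whose origin is the TCP and whose axes are the flange's). Camera axes: x right, y down, z forward; pixel columns grow to the right and rows downward; lengths in m; the calibration is good to about 2 mm. The wrist camera is an equidistant fisheye: a pixel r from the principal point sees the ray r / f radians off the axis. A picture is of the moment at which its call begins: read the wrist's pose just before it. get_calibration takes no time and is no camera call.
- bot.finish_job(): hands the job in; it is judged then, once.
Trained networks look in the newest picture that a camera, given by its name, has taken for a name from the list of things; names that differ only in an ending like _2 or _b are one class to them, and where a whole thing is asked for, a point or a joint stands for the part that bears it (a point fixed in the world has none). Each returns a list of dicts, best first, with "score" (0 to 1); they miss things now and then, are a little off and sometimes report something else, mostly with a low value. They report only what shows in the picture. A call takes as long as a camera call. They do not tell look-alikes from the thing itself.
- spot_in(camera, target): "rect" ([centre column, centre row, width, height] in pixels, round what is visible of it).
The state is a dict: "time": time; "q": joint angles; "joint_vel": joint speeds; "joint_torque": joint torques, N m; "tool_pos": TCP position; "tcp_rot": TCP orientation; "wrist_force": force on the tool from outside, world axes, zero at the start; "torque": the same for the moment, N m; "width": opening from 0.0 (shut) to 1.0 (fully open); "grip_force": force on a finger pad.
Only numpy, scipy, OpenCV 4.12 (cv2) and the standard library are available. Lean on these libraries where they do the work, as an engineer would, in place of code of your own. Each camera call takes 0.05 s, during which the arm holds its last target. There are 200 camera calls.

## Working session

There is one attempt and no reset: what is moved stays moved. The work goes in short steps, Python scripts to look and compute and a tool call to move; the robot and the scene stay as the last step left them, time stands still between calls to the robot, and variables do not carry over. Pictures are saved under pics/ and viewed, at most 10 in all, crops included, and the job is handed in when it is done.

Besides the shell and the picture viewer there is one more tool, called after "Call:" as name(argument=value, ...) on one line, values as JSON. carry_out: Moves the arm, as the interface text tells. Its arguments: {"type":"object","properties":{"series":{"type":"string"},"jaw":{"type":"number"},"grip_force":{"type":"number"}},"required":["series"]}

```bash
mkdir -p pics; cat > h.py <<'E'
import numpy as np, cv2
from workcell import bot, eyes, spot_in
def world(cam,D,u,v):
    c=eyes.get_calibration(cam);K=np.array(c["K"])
    R=np.array(c["rotation"]);R=R if R.shape==(3,3) else cv2.Rodrigues(R)[0]
    d=D[np.int32(v),np.int32(u)]
    P=np.stack([(u-K[0,2])/K[0,0]*d,(v-K[1,2])/K[1,1]*d,d],-1)
    return P@R.T+np.array(c["position"])
E
python3 - <<'E'
from h import *
for n in ("scene","side"):
    I,D=eyes.read_camera(n);cv2.imwrite(f"pics/{n}0.png",I);np.save(f"{n}0.npy",D)
    c=eyes.get_calibration(n);print(n,c)
    for t in ("impeller","pump","keeper","keeper_peg"):
        for r in spot_in(n,t)[:3]:
            u,v=r["rect"][:2];print(t,np.round(r["rect"]),round(r["score"],2),world(n,D,np.array([u]),np.array([v])).round(3))
print(bot.read_state())
E
```

```text
scene {'K': array([[364.08744065,   0.        , 254.50231482],
       [  0.        , 364.08744065, 190.02469739],
       [  0.        ,   0.        ,   1.        ]]), 'position': array([ 0.78552241, -0.33776612,  0.94775544]), 'rotation': array([-2.44545125, -0.78208858,  0.22497687])}
impeller [269. 233.  28.  30.] 0.93 [[0.559 0.065 0.048]]
impeller [238. 196.  21.  22.] 0.9 [[0.415 0.118 0.042]]
impeller [287. 196.  26.  30.] 0.85 [[0.528 0.209 0.027]]
pump [211. 290. 122.  94.] 0.87 [[ 0.544 -0.162  0.096]]
keeper [171. 276.  36.  44.] 0.9 [[ 0.786 -0.338  0.948]]
keeper [307. 269.  31.  25.] 0.58 [[0.695 0.048 0.022]]
keeper_peg [166. 280.  32.  42.] 0.64 [[ 0.478 -0.22   0.191]]
side {'K': array([[393.37701265,   0.        , 251.24738163],
       [  0.        , 393.37701265, 192.16073371],
       [  0.        ,   0.        ,   1.        ]]), 'position': array([0.15083627, 0.83104934, 0.77347643]), 'rotation': array([-0.62305101,  2.59244726, -1.27110679])}
impeller [276. 363.  39.  42.] 0.81 [[0.275 0.45  0.046]]
impeller [242. 214.  25.  30.] 0.79 [[0.537 0.088 0.043]]
impelle
[... 227 characters left out ...]
]
{'time': 0.5, 'q': array([-1.22884853e+00,  2.63922380e-01,  1.60400669e+00, -1.83400735e-05,
        1.27370543e+00, -3.68966426e-02]), 'joint_vel': array([-6.11447946e-05, -6.39209618e-04, -6.36905562e-04, -6.58541400e-04,
        5.78877494e-04, -6.76078127e-04]), 'joint_torque': array([-6.32622014e-04, -5.14404380e+01, -3.67237473e+01, -1.76878443e-04,
        2.59984525e-03, -3.67431824e-06]), 'tool_pos': array([ 0.24963818, -0.62712955,  0.24526101]), 'tcp_rot': array([-3.08536000e+00, -5.91536123e-01,  3.72117924e-05]), 'wrist_force': array([-0.09974985, -0.21711393, -0.16036301]), 'torque': array([0.04021065, 0.00876348, 0.00370959]), 'grip_force': 0.0, 'width': 0.9994668550035204}
```

```bash
python3 - <<'E'
import cv2
a=cv2.imread("pics/scene0.png");cv2.imwrite("pics/s1.png",cv2.resize(a[150:360,120:400],None,fx=2.8,fy=2.8,interpolation=2))
a=cv2.imread("pics/side0.png");cv2.imwrite("pics/s2.png",cv2.resize(a[90:384,130:400],None,fx=2,fy=2,interpolation=2))
E
```

```text
(no output)
```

View pics/s1.png

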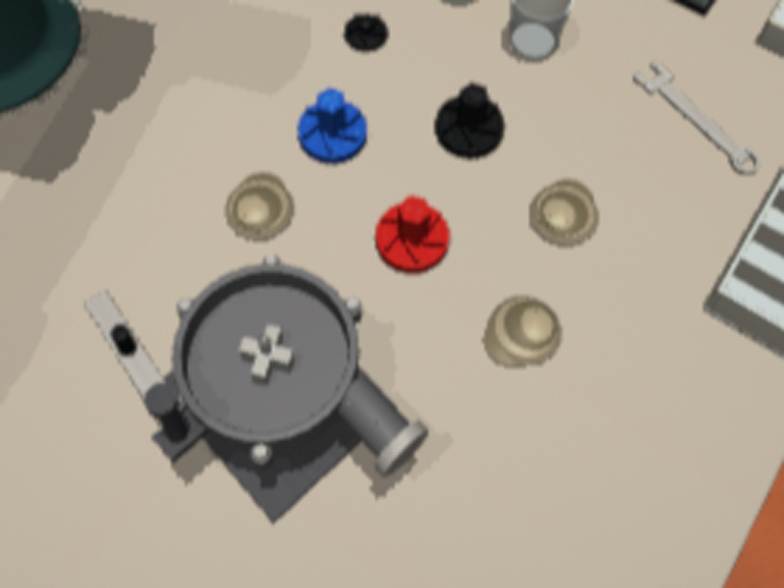

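View pics/s2.png

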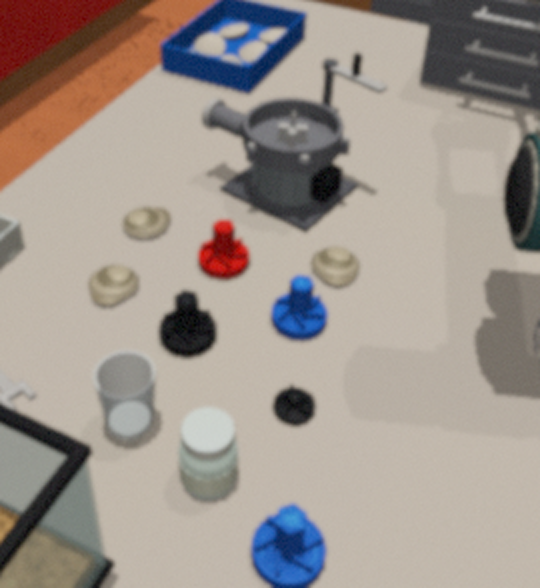

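Black impeller (the target) sits at crop 1 (470,120), i.e. scene pixel ≈(288,193). The pump's cross is at scene ≈(215,275), the hinge at ≈(178,293), and the parked arm points up-left. I'll measure both with depth.

```bash
python3 - <<'E'
from h import *
from scipy.optimize import least_squares
for n in ("scene","side"):
    I=cv2.imread(f"pics/{n}0.png");D=np.load(f"{n}0.npy");v,u=np.mgrid[:384,:512]
    P=world(n,D,u.ravel(),v.ravel());C=I.reshape(-1,3).astype(int);ok=D.ravel()>0
    d=lambda x,y:np.hypot(P[:,0]-x,P[:,1]-y)
    m=ok&(d(.525,.22)<.06)&(C.max(1)<70)
    for a,b in((.012,.035),(.04,.066),(.066,.08)):
        q=P[m&(P[:,2]>a)&(P[:,2]<b)];print(n,"imp",a,len(q),((q.max(0)+q.min(0))/2).round(4) if len(q) else'',q.mean(0).round(4) if len(q) else '')
    m=ok&(d(.53,-.13)<.13)&(P[:,2]>.12)&(P[:,2]<.132)
    q=P[m];f=least_squares(lambda p:np.minimum(abs(np.hypot(q[:,0]-p[0],q[:,1]-p[1])-.074),.02),[q[:,0].mean(),q[:,1].mean()],loss="soft_l1",f_scale=.003)
    print("rim",len(q),f.x.round(4))
    c=f.x
    m=ok&(d(*c)<.03)&(P[:,2]>.112)&(P[:,2]<.155);q=P[m];print("cross",len(q),q.mean(0).round(4),q[:,2].max())
    q=P[m&(P[:,2]>.13)];print("pin",len(q),q.mean(0).round(4) if len(q) else '')
    m=ok&(d(*c)<.22)&(P[:,2]>.18)&(P[:,2]<.196);q=P[m];print("bar",len(q),q.mean(0).round(4))
    w=np.linalg.svd(q-q.mean(0),full_matrices=False)[2][0];t=(q-q.mean(0))@w;print(w.round(3),(q.mean(0)+w*t.min()).round(3),(q.mean(0)+w*t.max()).round(3))
    q=P[ok&(d(*c)<.22)&(P[:,2]>.2)&(P[:,2]<.25)];print("peg/post",len(q),q.mean(0).round(4), q[:,2].max() if len(q) else '')
E
```

```text
scene imp 0.012 311 [0.524  0.2204 0.0235] [0.5275 0.2125 0.0211]
scene imp 0.04 53 [0.5229 0.2181 0.0531] [0.527  0.214  0.0535]
scene imp 0.066 66 [0.5233 0.2219 0.0707] [0.5234 0.221  0.0705]
rim 1222 [ 0.5378 -0.1348]
cross 200 [ 0.5375 -0.1356  0.1237] 0.14944205928105736
pin 23 [ 0.5374 -0.1354  0.1413]
bar 406 [ 0.4774 -0.2149  0.1922]
[ 0.951 -0.31   0.016] [ 0.418 -0.196  0.191] [ 0.528 -0.231  0.193]
peg/post 65 [ 0.4718 -0.2129  0.2195] 0.22778253892843436
side imp 0.012 377 [0.5189 0.2263 0.0234] [0.5142 0.2367 0.0209]
side imp 0.04 83 [0.5184 0.2312 0.0528] [0.5148 0.2341 0.0524]
side imp 0.066 59 [0.5212 0.2283 0.0697] [0.5197 0.2285 0.0694]
rim 531 [ 0.5338 -0.13  ]
cross 100 [ 0.5319 -0.1267  0.1232] 0.147634717547102
pin 18 [ 0.5336 -0.1309  0.1387]
bar 182 [ 0.4709 -0.2073  0.1899]
[-0.954  0.298 -0.021] [ 0.527 -0.225  0.191] [ 0.416 -0.19   0.189]
peg/post 38 [ 0.467  -0.2065  0.2145] 0.22625101716970775
```

Call:
carry_out(series="0 0.03 0.05 0; 0.01 0.05 0.03 5; 0.016 0.052 0 6; 0.016 0.052 0 6; 0.016 0.052 0 6; 0.016 0.052 0 6; 0.016 0.052 0 6; 0.018 0.052 0 6; 0.018 0.052 0 6; 0.018 0.052 0 6; 0.018 0.052 0 6; 0.018 0.052 0 6; 0.018 0.052 0 6; 0.018 0.052 0 6; 0.018 0.052 0 6; 0.02 0.052 0 6; 0.019 0.044 -0.04 0; 0 0 -0.04 0; 0 0 0 0; 0 0 0 0")

```text
time: 3.0
tool_pos: [0.5232, 0.2247, 0.2468]
tcp_rot: [1.786, 2.583, 0.002]
wrist_force: [0.4, 0.0, 0.4]
width: 1.0
grip_force: 0.0
```

```bash
cat >> h.py <<'E'
def wrist(tag):
    s=bot.read_state();I,D=eyes.read_camera("wrist");cv2.imwrite(f"pics/{tag}.png",I)
    c=eyes.get_calibration("wrist");K=np.array(c["K"]);T=np.array(c["T_tool_cam"])
    v,u=np.mgrid[:384,:512];x=(u-K[0,2])/K[0,0];y=(v-K[1,2])/K[1,1];r=np.hypot(x,y)+1e-9
    t=np.tan(np.minimum(r,1.5));P=np.stack([x/r*t*D,y/r*t*D,D],-1)
    P=P@T[:3,:3].T+T[:3,3];P=P@cv2.Rodrigues(s["tcp_rot"])[0].T+s["tool_pos"]
    P[(D<=0)|(r>1.3)]=np.nan
    return s,I,P,T
E
python3 - <<'E'
from h import *
s,I,P,T=wrist("w1");print(s["q"].round(3),s["tool_pos"].round(4),T.round(3).tolist())
np.save("w1.npy",P)
for r in spot_in("wrist","impeller")[:4]:
    u,v=np.int32(r["rect"][:2]);print(np.round(r["rect"]),r["score"],P[v,u].round(3))
E
```

```text
[ 3.620e-01  6.300e-02  1.833e+00 -0.000e+00  1.244e+00  1.000e-03] [0.5232 0.2247 0.2468] [[0.0, -0.961, -0.278, 0.069], [1.0, 0.0, -0.0, -0.001], [0.0, -0.278, 0.961, -0.129], [0.0, 0.0, 0.0, 1.0]]
[256. 165.  62.  61.] 0.93 [0.519 0.234 0.071]
[237. 273.  54.  58.] 0.91 [0.547 0.089 0.043]
[148. 200.  62.  61.] 0.85 [0.41  0.142 0.04 ]
```

View pics/w1.png

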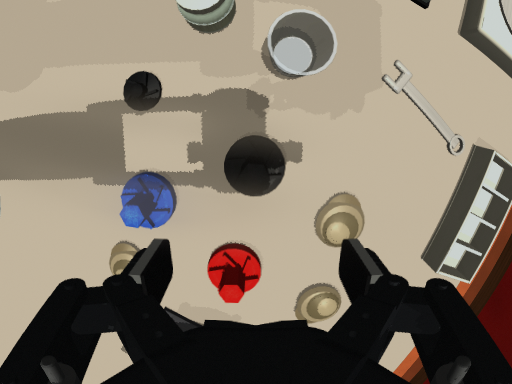

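The impeller is at wrist pixel (255,165) with open space around its nose. Next I'll measure the nose centre and the hexagon's yaw from the top-face points.

```bash
python3 - <<'E'
from h import *
P=np.load("w1.npy");I=cv2.imread("pics/w1.png")
d=np.hypot(P[...,0]-.522,P[...,1]-.225)
m=(d<.05)&(P[...,2]>.066)&(P[...,2]<.076)
q=P[m];print(len(q),q.mean(0),q[:,:2].min(0),q[:,:2].max(0))
c=q[:,:2].mean(0)
# fit hexagon: width in direction a
for a in range(0,60,5):
    w=[]
    for k in range(3):
        t=np.deg2rad(a+60*k);p=q[:,:2]@[np.cos(t),np.sin(t)];w.append(np.ptp(p))
    print(a,np.round(np.array(w)*1e3,1),round(sum(w)*1e3,1))
m2=(d<.06)&(P[...,2]>.012)&(P[...,2]<.034);q=P[m2];print("puck",len(q),(q.min(0)+q.max(0))/2)
cr=I[125:205,215:295].astype(float);cr=np.clip(cr*5,0,255).astype(np.uint8)
cv2.imwrite("pics/w1c.png",cv2.resize(cr,None,fx=6,fy=6,interpolation=0))
for n,(x,y) in dict(w=(.5,.3)).items(): pass
E
```

```text
591 [0.52187337 0.22260397 0.07045055] [0.50660567 0.20696218] [0.53730315 0.23724341]
0 [30.7 30.3 29.8] 90.7
5 [31.3 30.8 30.4] 92.4
10 [31.7 31.2 30.7] 93.5
15 [31.8 31.3 30.8] 93.9
20 [31.7 31.2 30.7] 93.6
25 [31.4 30.9 30.3] 92.6
30 [30.9 30.3 29.8] 90.9
35 [30.2 29.5 29. ] 88.6
40 [29.2 28.4 28.1] 85.7
45 [28.  27.4 27.7] 83.1
50 [28.6 27.9 28.8] 85.4
55 [29.6 29.  29.9] 88.4
puck 2162 [0.52202011 0.22259921 0.02287651]
```

View pics/w1c.png

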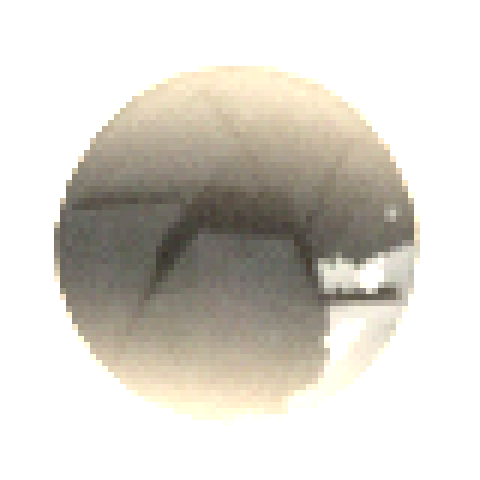

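Call:
carry_out(series="-0.001 -0.002 -0.02 -9; 0 0 -0.03 -9; 0 0 -0.03 -9; 0 0 -0.03 -9; 0 0 -0.03 0; 0 0 -0.03 0; 0 0 -0.02 0; 0 0 -0.007 0; 0 0 0 0; 0 0 0 0", jaw=1)

```text
time: 4.35
tool_pos: [0.523, 0.2232, 0.05]
tcp_rot: [2.497, 1.905, 0.005]
wrist_force: [-0.7, 0.7, 0.3]
width: 0.998
grip_force: 0.0
```

Call:
carry_out(series="0 0 0 0; 0 0 0 0; 0 0 0 0; 0 0 0 0; 0 0 0 0; 0 0 0 0; 0 0 0 0; 0 0 0 0", jaw=-1, grip_force=50)

```text
time: 5.35
tool_pos: [0.5219, 0.2229, 0.0485]
tcp_rot: [2.497, 1.906, 0.001]
wrist_force: [1.3, -0.9, 3.3]
width: 0.321
grip_force: 51.8
```

Call:
carry_out(series="0 0 0.02 0; 0 0 0.035 0; 0 0 0.045 0; 0 0 0.045 0; 0 -0.02 0.045 0; 0 -0.04 0.045 0; 0 -0.05 0.045 0; 0 -0.055 0 0; 0 -0.055 0 0; 0 -0.055 0 0; 0 -0.055 0 0; 0 -0.055 0 0; 0 -0.055 0 0; 0 -0.045 0 0; 0 -0.03 0 0; 0 -0.015 0 0; 0 0 0 0; 0 0 0 0")

```text
time: 7.6
tool_pos: [0.5216, -0.3022, 0.3246]
tcp_rot: [-2.495, -1.906, -0.0]
wrist_force: [-0.3, -0.5, -3.1]
width: 0.319
grip_force: 51.1
```

```bash
python3 - <<'E'
from h import *
from scipy.optimize import least_squares
s,I,P,T=wrist("w2");print(s["q"].round(3),s["tool_pos"].round(4));np.save("w2.npy",P)
X=P.reshape(-1,3);X=X[np.isfinite(X[:,0])];d=np.hypot(X[:,0]-.536,X[:,1]+.132)
q=X[(d<.1)&(X[:,2]>.12)&(X[:,2]<.132)]
q=q[np.hypot(q[:,0]-.536,q[:,1]+.132)>.06]
f=least_squares(lambda p:np.hypot(q[:,0]-p[0],q[:,1]-p[1])-.074,[.536,-.132],loss="soft_l1",f_scale=.003);print("rim",len(q),f.x)
q=X[(d<.015)&(X[:,2]>.13)&(X[:,2]<.155)];print("pin",len(q),q.mean(0) if len(q) else '',q[:,2].max() if len(q) else '')
q=X[(d<.03)&(X[:,2]>.118)&(X[:,2]<.126)];print("cross",len(q),(q.min(0)+q.max(0))/2,q.mean(0))
q=q[:,:2]-f.x
r=np.hypot(*q.T);a=np.arctan2(q[:,1],q[:,0])[r>.013];print("cross ang mod90",np.rad2deg(np.angle(np.exp(4j*a).mean())/4))
q=X[(d<.2)&(X[:,2]>.183)&(X[:,2]<.194)];print("bar",len(q),q.mean(0))
E
```

```text
[-5.670e-01  9.000e-02  1.662e+00  1.000e-03  1.391e+00 -3.010e-01] [ 0.5216 -0.3022  0.3246]
rim 2351 [ 0.53625445 -0.13594752]
pin 89 [ 0.53509982 -0.13723524  0.14257084] 0.14926621232503307
cross 617 [ 0.53512174 -0.13555627  0.121754  ] [ 0.53538801 -0.136866    0.12249387]
cross ang mod90 19.766626222532103
bar 1845 [ 0.4678377  -0.21300666  0.19164109]
```

View pics/w2.png

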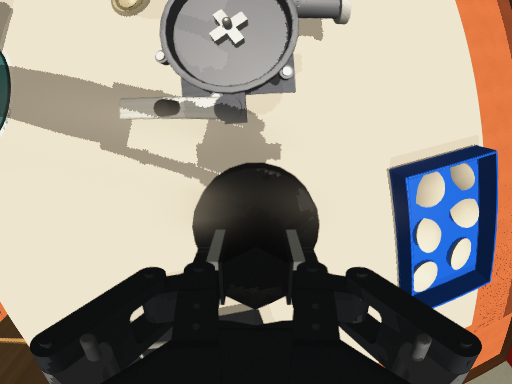

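Call:
carry_out(series="0 0.02 0 0; 0.002 0.03 0 0; 0.003 0.04 0 0; 0.003 0.03 0 5; 0.003 0.026 0 0; 0.003 0.015 0 0; 0 0.005 0 0; 0 0 -0.02 0; 0 0 -0.03 0; 0 0 -0.03 0; 0 0 -0.025 0; 0 0 -0.013 0; 0 0 -0.005 0; 0 0 0 0; 0 0 0 0; 0 0 0 0")

```text
time: 9.65
tool_pos: [0.5363, -0.1378, 0.2032]
tcp_rot: [2.41, 2.012, 0.002]
wrist_force: [-0.1, 0.3, -3.8]
width: 0.321
grip_force: 51.0
```

```bash
python3 - <<'E'
from h import *
s=bot.read_state();print(s["q"].round(3),s["tool_pos"].round(4))
for n in("scene","side"):
    I,D=eyes.read_camera(n);cv2.imwrite(f"pics/{n}3.png",I)
    v,u=np.mgrid[:384,:512];P=world(n,D,u.ravel(),v.ravel());d=np.hypot(P[:,0]-.5355,P[:,1]+.136)
    m=(d<.05)&(P[:,2]>.150)&(P[:,2]<.19)&(I.reshape(-1,3).max(1)<60)
    q=P[m];print(n,len(q),q.min(0).round(4),q.max(0).round(4))
a=cv2.imread("pics/side3.png")[80:230,200:360];b=cv2.imread("pics/scene3.png")[210:360,140:300]
cv2.imwrite("pics/c3.png",cv2.resize(cv2.convertScaleAbs(np.hstack([a,b]),alpha=1.6,beta=15),None,fx=2.5,fy=2.5,interpolation=2))
E
```

```text
[-0.296  0.065  1.914 -0.     1.161 -0.117] [ 0.5363 -0.1378  0.2032]
scene 460 [ 0.5004 -0.1749  0.155 ] [ 0.5745 -0.1002  0.1877]
side 297 [ 0.4975 -0.1671  0.1544] [ 0.5675 -0.0966  0.19  ]
```

View pics/c3.png

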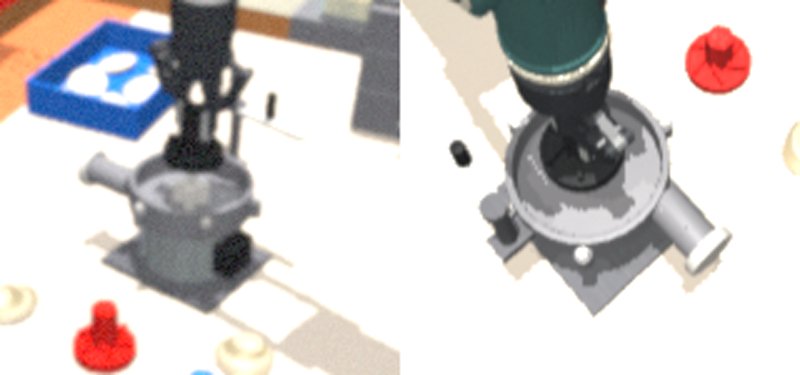

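Held upright over the pin. The cameras agree it should move about +1.5 mm in y, then I lower.

Call:
carry_out(series="0 0.0015 0 0; 0 0 -0.004 0; 0 0 -0.004 0; 0 0 -0.004 0; 0 0 -0.004 0; 0 0 -0.004 0; 0 0 -0.004 0; 0 0 -0.003 0; 0 0 0 0; 0 0 0 0; 0 0 0 0")

```text
time: 11.12
tool_pos: [0.5356, -0.136, 0.1752]
tcp_rot: [-2.412, -2.013, -0.0]
wrist_force: [-0.2, 1.1, -4.2]
width: 0.321
grip_force: 51.0
```

Call:
carry_out(series="0 0 -0.003 0; 0 0 -0.003 0; 0 0 -0.002 0; 0 0 0 0; 0 0 0 0")

```text
time: 11.75
tool_pos: [0.5358, -0.136, 0.1677]
tcp_rot: [2.412, 2.013, 0.001]
wrist_force: [-1.5, 2.7, 3.5]
width: 0.323
grip_force: 52.0
```

Call:
carry_out(series="0 0 0 2; 0 0 0 2; 0 0 0 0; 0 0 0 0")

```text
time: 12.25
tool_pos: [0.5361, -0.136, 0.1674]
tcp_rot: [2.339, 2.096, 0.001]
wrist_force: [1.1, 3.3, 4.0]
width: 0.323
grip_force: 52.1
```

Call:
carry_out(series="0 0 0 -3; 0 0 0 -3; 0 0 0 -3; 0 0 0 0; 0 0 0 0")

```text
time: 12.88
tool_pos: [0.5354, -0.1362, 0.167]
tcp_rot: [-2.496, -1.907, 0.001]
wrist_force: [-2.7, 1.8, 4.0]
width: 0.321
grip_force: 52.1
```

Call:
carry_out(series="0 0 0 -4; 0 0 0 -4; 0 0 0 -4; 0 0 0 -2; 0 0 0 0; 0 0 0 0")

```text
time: 13.62
tool_pos: [0.535, -0.136, 0.1668]
tcp_rot: [-2.71, -1.588, 0.002]
wrist_force: [-4.3, 2.5, 4.9]
width: 0.325
grip_force: 52.1
```

Call:
carry_out(series="0 0 0 -3; 0 0 0 -3; 0 0 0 0; 0 0 0 0")

```text
time: 14.12
tool_pos: [0.5352, -0.1359, 0.1668]
tcp_rot: [-2.789, -1.445, 0.001]
wrist_force: [-5.3, 2.9, 4.3]
width: 0.321
grip_force: 52.1
```

Call:
carry_out(series="0 0 0 -3; 0 0 0 -2; 0 0 0 0; 0 0 0 0")

```text
time: 14.62
tool_pos: [0.5355, -0.136, 0.1663]
tcp_rot: [-2.85, -1.321, 0.0]
wrist_force: [0.8, 2.7, -4.1]
width: 0.32
grip_force: 51.0
```

Call:
carry_out(series="0 0 0 -3; 0 0 0 -2; 0 0 0 0; 0 0 0 0")

```text
time: 15.12
tool_pos: [0.535, -0.1352, 0.1662]
tcp_rot: [-2.903, -1.196, 0.001]
wrist_force: [-1.7, 5.2, -3.8]
width: 0.323
grip_force: 51.0
```

Call:
carry_out(series="0 0 0 -3; 0 0 0 -2; 0 0 0 0; 0 0 0 0")

```text
time: 15.62
tool_pos: [0.5349, -0.1351, 0.1662]
tcp_rot: [-2.952, -1.068, 0.002]
wrist_force: [-2.1, 5.6, -4.0]
width: 0.323
grip_force: 51.1
```

```bash
python3 -c "
from h import *
s=bot.read_state();print(s['torque'],s['wrist_force'],s['q'],s['time'])"
```

```text
[1.08925319 0.31886725 0.3659906 ] [-2.0794771   5.62352759 -4.04853257] [-2.93223386e-01  9.72171405e-02  1.95114564e+00  1.28064882e-03
  1.09546023e+00  5.82774363e-01] 15.625
```

The force dropped to hanging weight at −25°, so the cross has sprung into the recess. I'll ease the torque and lower it home.

Call:
carry_out(series="0 0 0 2; 0 0 0 2; 0 0 -0.002 0; 0 0 -0.002 0; 0 0 -0.002 0; 0 0 -0.001 0; 0 0 0 0; 0 0 0 0")

```text
time: 16.62
tool_pos: [0.5357, -0.1358, 0.1606]
tcp_rot: [-2.916, -1.169, -0.001]
wrist_force: [-2.8, 5.1, -0.4]
width: 0.322
grip_force: 51.5
```

Call:
carry_out(series="0 0 -0.001 0; 0 0 -0.001 0; 0 0 0 0; 0 0 0 0")

```text
time: 17.12
tool_pos: [0.5357, -0.1358, 0.1587]
tcp_rot: [-2.916, -1.169, -0.001]
wrist_force: [-2.1, 5.3, -0.7]
width: 0.323
grip_force: 51.5
```

Call:
carry_out(series="0 0 -0.001 0; 0 0 -0.001 0; 0 0 0 0; 0 0 0 0")

```text
time: 17.62
tool_pos: [0.5357, -0.1358, 0.1568]
tcp_rot: [-2.916, -1.169, -0.001]
wrist_force: [-3.0, 5.7, 0.7]
width: 0.319
grip_force: 51.6
```

Call:
carry_out(series="0 0 -0.001 0; 0 0 0 0; 0 0 0 0")

```text
time: 18.0
tool_pos: [0.5357, -0.1358, 0.1559]
tcp_rot: [-2.916, -1.169, -0.001]
wrist_force: [-3.1, 5.9, 1.6]
width: 0.323
grip_force: 51.7
```

Call:
carry_out(series="0 0 0 0; 0 0 0 0; 0 0 0 0; 0 0 0 0; 0 0 0 0", jaw=0.3)

```text
time: 18.62
tool_pos: [0.5357, -0.1362, 0.1551]
tcp_rot: [2.916, 1.169, 0.0]
wrist_force: [-0.5, -0.3, 0.0]
width: 0.646
grip_force: 0.0
```

Call:
carry_out(series="0 0 0.01 0; 0 0 0.025 0; 0 0 0.035 0; 0 0 0.035 0; 0 0.03 0.035 0; 0 0.05 0.02 0; 0 0.05 0 0; 0 0.02 0 0; 0 0 0 0")

```text
time: 19.75
tool_pos: [0.5355, 0.0147, 0.3153]
tcp_rot: [2.914, 1.173, -0.0]
wrist_force: [0.3, -0.7, 0.1]
width: 0.647
grip_force: 0.0
```

```bash
python3 - <<'E'
from h import *
s=bot.read_state();print(s["q"].round(3),s["tool_pos"].round(4))
for n in("scene","side"):
    I,D=eyes.read_camera(n);cv2.imwrite(f"pics/{n}4.png",I)
    v,u=np.mgrid[:384,:512];P=world(n,D,u.ravel(),v.ravel());C=I.reshape(-1,3).max(1);d=np.hypot(P[:,0]-.5355,P[:,1]+.136)
    q=P[(d<.022)&(P[:,2]>.165)&(P[:,2]<.2)&(C<70)];print(n,"nose",len(q),q.mean(0).round(4),np.percentile(q[:,2],[50,90]).round(4))
    q=P[(d<.17)&(P[:,2]>.21)&(P[:,2]<.232)&(P[:,1]<-.17)];print("peg",len(q),q.mean(0).round(4) if len(q) else '')
a=cv2.imread("pics/side4.png")[80:230,200:360];b=cv2.imread("pics/scene4.png")[210:360,140:300]
cv2.imwrite("pics/c4.png",cv2.resize(cv2.convertScaleAbs(np.hstack([a,b]),alpha=1.6,beta=15),None,fx=2.5,fy=2.5,interpolation=2))
E
```

```text
[-1.90e-02 -3.80e-02  1.81e+00 -1.00e-03  1.37e+00  7.87e-01] [0.5355 0.0147 0.3153]
scene nose 164 [ 0.5378 -0.1363  0.1774] [0.1784 0.1802]
peg 51 [ 0.4712 -0.2127  0.2228]
side nose 52 [ 0.5323 -0.1256  0.1743] [0.1755 0.1787]
peg 25 [ 0.4667 -0.2065  0.2196]
```

View pics/c4.png

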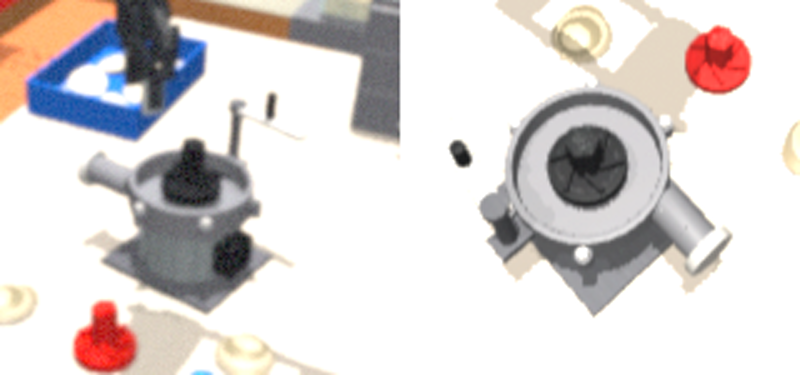

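The nose top is at 0.178, so the impeller is home. Next is the peg, at about (0.469, −0.213): I'll turn the jaws across the arm and descend over it.

Call:
carry_out(series="-0.006 -0.02 0 10.7; -0.006 -0.02 0 10.7; -0.006 -0.02 0 10.7; -0.006 -0.021 0 10.7; -0.006 -0.021 0 10.7; -0.006 -0.021 0 10.7; -0.006 -0.021 0 10.7; -0.006 -0.021 0 10.7; -0.006 -0.021 0 10.7; -0.006 -0.021 0 10.7; -0.006 -0.021 0 10.7; 0 0 0 0; 0 0 -0.02 0; 0 0 -0.02 0; 0 0 -0.02 0; 0 0 0 0; 0 0 0 0")

```text
time: 21.98
tool_pos: [0.4698, -0.2139, 0.2551]
tcp_rot: [-0.507, -3.1, -0.0]
wrist_force: [0.4, -0.1, 0.9]
width: 0.65
grip_force: 0.0
```

```bash
python3 - <<'E'
from h import *
s,I,P,T=wrist("w5");print(s["q"].round(3),s["tool_pos"].round(4))
X=P.reshape(-1,3);X=X[np.isfinite(X[:,0])]
d=np.hypot(X[:,0]-.469,X[:,1]+.213)
for a,b in((.2,.218),(.218,.23)):
    q=X[(d<.025)&(X[:,2]>a)&(X[:,2]<b)];print("peg",len(q),q.mean(0).round(4) if len(q) else '')
q=X[(d<.12)&(X[:,2]>.185)&(X[:,2]<.196)];w=np.linalg.svd(q-q.mean(0),full_matrices=False)[2][0];t=(q-q.mean(0))@w
print(len(q),w.round(3),(q.mean(0)+w*t.min()).round(3),(q.mean(0)+w*t.max()).round(3))
E
```

```text
[-0.475 -0.045  1.927 -0.     1.26  -1.722] [ 0.4698 -0.2139  0.2551]
peg 201 [ 0.4633 -0.2114  0.2095]
peg 483 [ 0.4672 -0.2126  0.2246]
3812 [ 0.951 -0.307  0.024] [ 0.417 -0.196  0.191] [ 0.528 -0.232  0.194]
```

View pics/w5.png

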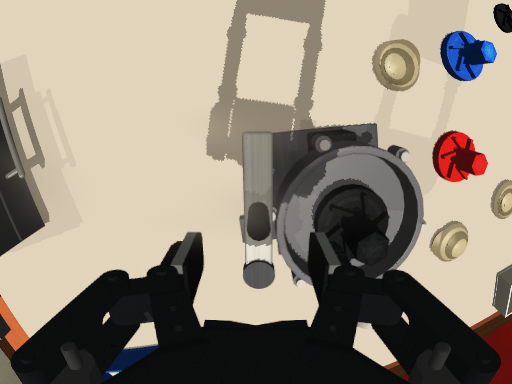

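The peg (px 258,222) is centred between the fingers. I lower and pinch it.

Call:
carry_out(series="-0.002 0.001 -0.015 0; 0 0 -0.015 0; 0 0 -0.01 0; 0 0 0 0; 0 0 0 0")

```text
time: 22.65
tool_pos: [0.4678, -0.2132, 0.2152]
tcp_rot: [0.508, 3.1, -0.0]
wrist_force: [-0.5, -0.5, 0.0]
width: 0.65
grip_force: 0.0
```

Call:
carry_out(series="0 0 0 0; 0 0 0 0; 0 0 0 0; 0 0 0 0; 0 0 0 0; 0 0 0 0", jaw=-1, grip_force=20)

```text
time: 23.4
tool_pos: [0.4679, -0.2131, 0.2156]
tcp_rot: [0.507, 3.1, -0.0]
wrist_force: [-1.1, 1.0, 5.2]
width: 0.151
grip_force: 21.5
```

```bash
python3 - <<'E'
import numpy as np
# arc rows: hinge (.5146,-.228), r .05, from 162.1 deg clockwise by 84, 14 rows of 6 deg
a=np.deg2rad(162.1-6*np.arange(15));p=.05*np.c_[np.cos(a),np.sin(a)];print(np.diff(p,axis=0).round(4).tolist())
print(np.rad2deg(np.arctan2(-.136+.228,.5357-.5146)),np.hypot(-.136+.228,.5357-.5146))
E
```

```text
[[0.0019, 0.0049], [0.0024, 0.0047], [0.0028, 0.0044], [0.0033, 0.0041], [0.0037, 0.0037], [0.0041, 0.0033], [0.0044, 0.0029], [0.0047, 0.0024], [0.0049, 0.0019], [0.0051, 0.0014], [0.0052, 0.0008], [0.0052, 0.0003], [0.0052, -0.0003], [0.0052, -0.0008]]
77.0827299610446 0.09438861160118842
```

Call:
carry_out(series="0 0 0.002 0; 0.0019 0.0049 0 -6; 0.0024 0.0047 0 -6; 0.0028 0.0044 0 -6; 0.0033 0.0041 0 -6; 0.0037 0.0037 0 -6; 0.0041 0.0033 0 -6; 0.0044 0.0029 0 -6; 0 0 0 0")

```text
time: 24.52
tool_pos: [0.4896, -0.1842, 0.2157]
tcp_rot: [-1.581, -2.711, -0.001]
wrist_force: [1.0, 2.3, -4.8]
width: 0.154
grip_force: 20.9
```

Call:
carry_out(series="0.0047 0.0024 0 -6; 0.0049 0.0019 0 -6; 0.0051 0.0014 0 -6; 0.0052 0.0008 0 -6; 0.0052 0.0003 0 -6; 0.0052 -0.0003 0 -6; 0 0 0 0; 0 0 0 0")

```text
time: 25.52
tool_pos: [0.5201, -0.1765, 0.2158]
tcp_rot: [-2.34, -2.09, -0.003]
wrist_force: [2.6, 6.8, -3.2]
width: 0.151
grip_force: 20.9
```

Call:
carry_out(series="0.003 -0.0005 0 -4; 0.0025 -0.0005 0 -3; 0 0 0 0; 0 0 0 0")

```text
time: 26.02
tool_pos: [0.5259, -0.1772, 0.2158]
tcp_rot: [-2.463, -1.943, -0.004]
wrist_force: [3.3, 7.3, -3.8]
width: 0.151
grip_force: 20.8
```

Call:
carry_out(series="0.002 -0.001 0 -2; 0.002 -0.001 0 -2; 0 0 0 0; 0 0 0 0")

```text
time: 26.52
tool_pos: [0.527, -0.1779, 0.2156]
tcp_rot: [-2.525, -1.852, 0.002]
wrist_force: [-5.9, 11.6, 2.5]
width: 0.152
grip_force: 21.7
```

Contact with the stop. I release and leave.

Call:
carry_out(series="-0.002 0.001 0 0; 0 0 0 0; 0 0 0 0; 0 0 0 0; 0 0 0 0", jaw=0.3)

```text
time: 27.15
tool_pos: [0.5281, -0.1808, 0.2172]
tcp_rot: [2.535, 1.855, 0.0]
wrist_force: [-0.2, -0.2, 1.1]
width: 0.652
grip_force: 0.0
```

Call:
carry_out(series="0 0 0.015 0; 0 0 0.03 0; 0 0 0.04 0; 0 -0.03 0.03 0; 0 -0.05 0 0; 0 -0.05 0 0; 0 -0.05 0 0; 0 0 0 0; 0 0 0 0")

```text
time: 28.28
tool_pos: [0.528, -0.3605, 0.3327]
tcp_rot: [-2.536, -1.855, -0.001]
wrist_force: [1.0, 0.6, -0.1]
width: 0.648
grip_force: 0.0
```

```bash
python3 - <<'E'
from h import *
for n in("scene","side"):
    I,D=eyes.read_camera(n);cv2.imwrite(f"pics/{n}6.png",I)
    v,u=np.mgrid[:384,:512];P=world(n,D,u.ravel(),v.ravel());d=np.hypot(P[:,0]-.5355,P[:,1]+.136)
    q=P[(d<.09)&(P[:,2]>.183)&(P[:,2]<.196)];w=np.linalg.svd(q-q.mean(0),full_matrices=False)[2][0];print(n,"bar",len(q),q.mean(0).round(3),np.rad2deg(np.arctan2(w[1],w[0])))
    q=P[(d<.1)&(P[:,2]>.21)&(P[:,2]<.232)];print("peg",len(q),q.mean(0).round(4))
a=cv2.imread("pics/side6.png")[80:230,200:360];b=cv2.imread("pics/scene6.png")[210:360,140:300]
cv2.imwrite("pics/c6.png",cv2.resize(cv2.convertScaleAbs(np.hstack([a,b]),alpha=1.6,beta=15),None,fx=2.5,fy=2.5,interpolation=2))
E
```

```text
scene bar 401 [ 0.529 -0.176  0.192] 78.70108733543404
peg 50 [ 0.5288 -0.1795  0.2226]
side bar 140 [ 0.524 -0.17   0.19 ] -102.49171437315803
peg 28 [ 0.5241 -0.1745  0.2189]
```

View pics/c6.png

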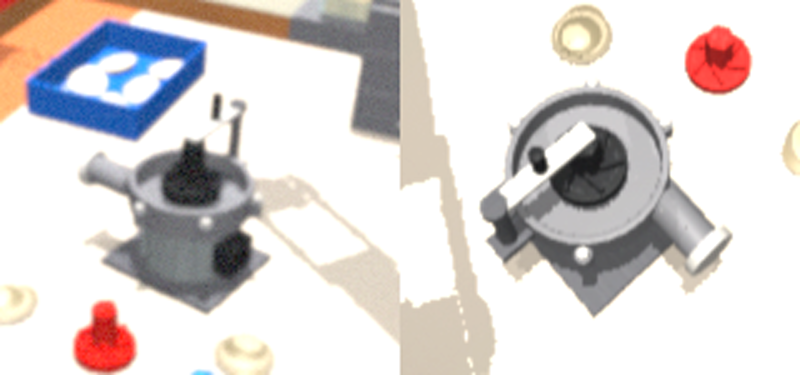

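The bar lies at about 78°, pointing at the shaft over the nose. The stop was felt and the gripper is clear.

```bash
python3 -c "
from h import *
print(bot.finish_job())"
```

```text
the job is handed in; nothing more can be done
None
```

The black impeller is fully home on the shaft, the keeper arm is swung across its nose to the stop and released, and the job is handed in; the hand-in call returned no verdict.

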